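# Index the assembly turntable to its mark and pin it

## Task

Turn the handwheel of the indexing fixture until the pointer on its far rim stands at the mark, then take the lock pin out of its holder and put it through the hole beside the pointer. The bore underneath is a little off the mark, so rock the wheel with the pin pressed lightly down until it drops in; never force the pin, seat it fully home with its collar flat on the wheel, let go, and leave the other things on the bench where they are.

Things in the scene. Friction and masses are not known exactly. Their poses are not given: they have to be found in the camera images.
- fixture: Indexing fixture fixed to the bench: aluminium base plate 250 x 200 x 8 mm with a handwheel 180 mm across on a vertical axle. Origin on the axle at bench height; z up, x from the axle to the mark, away from the robot (within 25 degrees). Above the bench: wheel rim, hub and lug 27 to 41 mm; white block 44 x 34 mm on the hub up to 63 mm. Over 30 N between pin and any part of it is forcing.
- bore_nominal (a point): Fixed point, 85 mm from the axle toward the mark, on the flat top (24 mm above the bench) of the steel bore block, 40 x 52 mm, under the rim. The real bore (13.5 mm, 1 mm chamfer, 16 mm deep) is NOT measured: up to 5 mm to either side of here along the rim (fixture y). Over the block the pin in the lug rests with its tip at 24 mm; moved along the rim it turns the wheel and drops at the bore.
- wheel (a joint): Turn of the handwheel, rad: 0 when the pointer stands at the mark; it starts at -2.3 to -1.1; grows counter-clockwise as seen from above, so it is turned counter-clockwise to reach the mark. Limits -2.7 and 0.5. It turns against steady friction of about 0.15 N m (about 2 N at the rim) and stays where it is left.
- crank_top (a point): Top of the wheel's upright black crank knob (round, 22 mm thick, 48 mm tall from 42 to 90 mm above the bench, free to spin on its own axis), on the rim 85 mm from the axle, opposite the pointer. This point is on its axis at the top.
- lug_hole (a point): Centre of the mouth of the hole in the dark steel lug on the wheel's rim just inside the pointer: 13.5 mm hole, 3 mm countersink, straight through the 14 mm thick, 36 x 34 mm lug; 85 mm from the axle. The point is on the lug's top face (41 mm above the bench). Turns with the wheel.
- pointer_tip (a point): Tip of the small steel pointer on the outer side of the lug, 113 mm from the axle, 37 mm above the bench. Turns with the wheel.
- mark (a point): The index mark: 4 mm slit with a white strip between two upright dark steel cheeks on the base plate's far edge (together 22 mm wide, 12 mm deep, top 41 mm above the bench). The point is on the slit's inner face, at the top, 120 mm from the axle.
- pin: Loose lock pin, about 90 g, upright in the holder. From its tip up: steel shaft 12 mm thick, 31 mm long with a 2 mm tapered end; steel collar 26 mm wide, 4 mm thick; round black grip 20 mm thick, 40 mm tall (35 to 75 mm above the tip). Origin at the centre of the tip, z up along the shaft. Fully home its tip is 10 mm above the bench and its collar lies flat on the lug.
- holder: Grey plastic holder block, 56 x 56 x 35 mm, fixed to the bench to the left or the right of the fixture, with a 14 mm hole straight down its middle in which the pin stands, the collar resting on the top. Origin at the centre of the underside.
- screw_tray: Bystander: open red plastic tray of screws, 110 x 80 x 40 mm, loose. Origin at the centre of the underside.
- jar: Bystander: pale translucent jar with a white lid, 72 mm wide, 75 mm tall, loose. Origin at the centre of the underside.
- driver: Bystander: hand screwdriver about 180 mm long, lying on the bench beyond the left side of the fixture. Origin at its underside, near the middle.

How it is judged (in metres and radians):
On the way, in this order (a step that is already met when the one before it is completed fails the run):
1. the pointer is brought to the mark while the pin is still out of the wheel (value of joint wheel between -0.085 and 0.085 rad and distance between pin and lug_hole above 0.04 m), for 0.2 s.
2. the pin's tip is put into the wheel's hole at the pointer (horizontal distance between pin and lug_hole below 0.005 m and z of pin in the frame of fixture below 0.036 m), for 0.05 s.
At the end, for the whole second after the job is handed in: The pin stands upright (within 0.1 rad) through the wheel's hole and into the bore, fully home: its tip lower than 13 mm above the bench (10 mm is home) and within 5 mm sideways of the hole's centre; the wheel is within 0.1 rad of the mark; wheel and pin are at rest and released (z of pin in the frame of fixture below 0.013 m and horizontal distance between pin and lug_hole below 0.005 m and angle between pin's own z axis and vertical below 0.1 rad and value of joint wheel between -0.1 and 0.1 rad and linear speed of pin below 0.02 m/s and velocity of joint wheel between -0.05 and 0.05 rad/s); the robot touches nothing.
It fails at once if the pin is forced: more than 30 N between it and the fixture or wheel (contact force between pin and fixture above 30 N).
It fails at once if a bystander (tray, jar, screwdriver) is moved by more than 20 mm (distance of any of screw_tray, jar, driver from where it was at the start of the episode above 0.02 m).
It also fails if it takes over 72 s, if anything falls off the work surface, if the arm or the gripper's body presses on something with over 40 N, if the wrist force passes 120 N, or if a joint passes its speed limit or range.

## Robot

A 7-joint arm with a two-finger parallel gripper is mounted at the origin on the work surface. World frame = base frame: x ahead of the robot, y to its left, z up, the work surface at z = 0. Lengths are in m, angles in degrees, forces in N, time in s.
With the tool pointing down it reaches from about 0.425 to 0.875 m from the base axis. Payload 4.7 kg.
Tool frame: the origin (TCP) lies at the centre of the arm's flange, where the gripper is bolted on; the fingertips stand 182 mm ahead of it and the grasp point (between the pads) lies 164 mm ahead of it; z points along the fingers, x is the direction in which the jaws open and shut, and the axes are right-handed (so a half turn about z gives the same grasp; the last joint's range is limited). The gripper opens to 87 mm and grips with 3 to 60 N. Pads are 19 mm wide; open, the fingers measure 117 mm over their backs; the gripper's body (75 mm by 190 mm) begins 51 mm behind the grasp point.
Start: joints at [67.271, 18.392, -4.016, 83.108, 1.295, 78.541, -3.26], TCP at [0.26, -0.596, 0.405] pointing down, gripper open.
Joint ranges: [-163.93, 163.93], [-17.29, 119.83], [-79.2, 71.16], [3.27, 140.29], [-89.18, 269.18], [5.43, 117.66], [-154.24, 154.24]. Speed limits (degrees/s): [147.25, 147.25, 180, 180, 180, 180, 180].

## Interface

Orientations are given as [roll, pitch, yaw] about the fixed x, y, z axes, in that order (R = Rz(yaw) Ry(pitch) Rx(roll)).
In Python, from cell import env gives the robot as it stands. The module is installed in compiled form; this text tells all that it offers.
- The arm moves only by the tool carry_out, never from a script. Its argument "increments" is a list of rows, each a list of 5 numbers: the shift along the world's x, y, z in m, then the turn about the world's z in degrees, then the gripper's target within -1 to 1 (shut at 1, half-way at 0, fully open at -1). In form: [[dx, dy, dz, spin, jaw], ...]. A call has 1 to 20 rows; each row is the pose to reach, as a shift and turn from the pose commanded when the call began; what a row does not reach only later rows make up. A row lasts 1/10 s, in which the tool goes at most 50 mm and 8.59 degrees, less where a joint would pass 70% of its speed; a pose out of reach is approached as far as the arm can. A call with a gripper value outside its range is refused whole. The fingers move at their own pace and stop on an object; "grip_force" is the grip in N (left out, the last holds). Time passes only in rows, so rows that repeat a pose let the fingers close. It gives the time, the measured TCP pose, the force and the opening at its end, in the units of the state.
- env.get_obs(): the state, without advancing time (a new reading comes with each control period).
- env.read_camera(name): name is "side" or "top"; returns (picture, depth): 480x640x3 uint8, red, green, blue; 480x640 float32, m along the optical axis (not along the pixel's ray), 0 where there is no reading.
- env.get_calibration(name): a dict with "K" (3x3 intrinsics, pixels), "camera_from_world" (4x4, takes a point from world to camera coordinates). Camera axes: x right, y down, z forward; pixel columns grow to the right and rows downward; lengths in m; the calibration is good to about 2 mm. A picture is of the moment at which its call begins. get_calibration takes no time and is no camera call.
- env.sign_off(): hands the job in, once; it reports no verdict.
The state is a dict: "time_s": time; "qpos": joint angles; "joint_velocities": joint speeds; "effort": joint torques, N m; "tool_pos": TCP position; "tool_rot": TCP orientation; "force": force on the tool from outside, world axes, zero at the start; "wrist_torque": the same for the moment, N m; "grip_width": finger opening in m.
Only numpy, scipy, OpenCV 4.12 (cv2) and the standard library are available. Lean on these libraries where they do the work, as an engineer would, in place of code of your own. Each camera call takes 0.05 s, during which the arm holds its last target.

## Working session

There is one attempt and no reset: what is moved stays moved. The work goes in short steps, Python scripts to look and compute and a tool call to move; the robot and the scene stay as the last step left them, time stands still between calls to the robot, and variables do not carry over. Pictures are saved under pics/ and viewed, and the job is handed in when it is done.

Besides the shell and the picture viewer there is one more tool, called after ">>>" as name(argument=value, ...), one argument or row to a line, values as JSON. carry_out: Moves the arm, as the interface text tells. Its arguments: {"type":"object","properties":{"increments":{"type":"array"},"grip_force":{"type":"number"}},"required":["increments"]}

```bash
mkdir -p pics; python3 - <<'E'
from cell import env
import cv2, numpy as np
o=env.get_obs(); print({k:np.round(v,3).tolist() for k,v in o.items()})
for n in("top","side"):
    p,d=env.read_camera(n); cv2.imwrite(f"pics/{n}0.png",p[:,:,::-1]); np.save(f"{n}0.npy",d); np.save(f"{n}0c.npy",p)
    c=env.get_calibration(n); print(n,np.round(c["K"],1).tolist(),np.round(c["camera_from_world"],3).tolist())
E
```

```text
{'time_s': 0.0, 'qpos': [67.274, 18.439, -4.015, 83.176, 1.296, 78.54, -3.259], 'joint_velocities': [0.02, 0.044, -0.047, 0.025, 0.041, -0.034, 0.023], 'effort': [-0.0, -49.129, -0.404, -31.253, -0.064, 0.044, 0.0], 'tool_pos': [0.259, -0.596, 0.404], 'tool_rot': [179.993, 0.11, -66.464], 'force': [0.842, 0.004, 0.018], 'wrist_torque': [-0.029, -0.054, -0.006], 'grip_width': 0.087}
top [[541.3, 0.0, 316.8], [0.0, 541.3, 239.2], [0.0, 0.0, 1.0]] [[0.028, -1.0, 0.015, -0.009], [-0.999, -0.029, -0.047, 0.553], [0.047, -0.013, -0.999, 1.075], [0.0, 0.0, 0.0, 1.0]]
side [[557.5, 0.0, 315.2], [0.0, 557.5, 245.3], [0.0, 0.0, 1.0]] [[-0.993, -0.113, -0.014, 0.574], [-0.053, 0.571, -0.819, 0.12], [0.101, -0.813, -0.573, 1.123], [0.0, 0.0, 0.0, 1.0]]
```

View pics/top0.png

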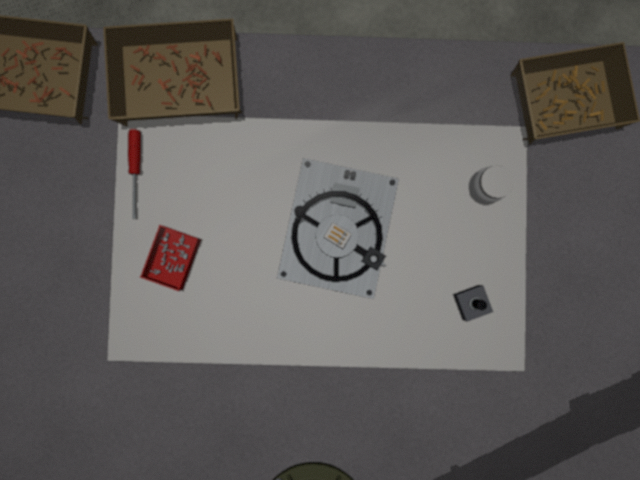

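View pics/side0.png

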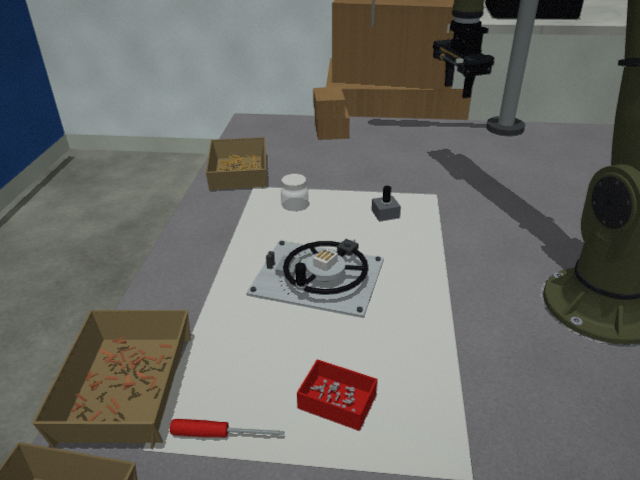

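The top view shows the fixture near (337,237), mark (350,174), lug (373,258), crank (300,211), holder and pin (473,303), and jar (489,185). The tray and driver are on the left, well away. I'll zoom in to measure.

```bash
cat > h.py <<'E'
from cell import env
import cv2, numpy as np
def ray(n,uv):
    c=env.get_calibration(n);K=np.array(c["K"]);T=np.array(c["camera_from_world"])
    R=T[:3,:3];o=-R.T@T[:3,3];d=R.T@np.linalg.inv(K)@np.array([uv[0],uv[1],1.]);return o,d
def onz(n,uv,z):
    o,d=ray(n,uv);return o+d*(z-o[2])/d[2]
def proj(n,X):
    c=env.get_calibration(n);T=np.array(c["camera_from_world"]);p=T[:3,:3]@np.array(X)+T[:3,3];q=np.array(c["K"])@p;return q[:2]/q[2]
def crop(p,box,s,name):
    x0,y0,x1,y1=box;cv2.imwrite("pics/"+name,cv2.resize(p[y0:y1,x0:x1,::-1],None,fx=s,fy=s,interpolation=cv2.INTER_CUBIC))
E
python3 - <<'E'
from h import *
p=np.load("top0c.npy");s=np.load("side0c.npy")
crop(p,(265,145,405,305),3.7,"topfix.png")
crop(p,(440,150,520,330),3.3,"tophold.png")
crop(s,(240,170,420,320),4,"sidefix.png")
E
```

```text
(no output)
```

View pics/topfix.png

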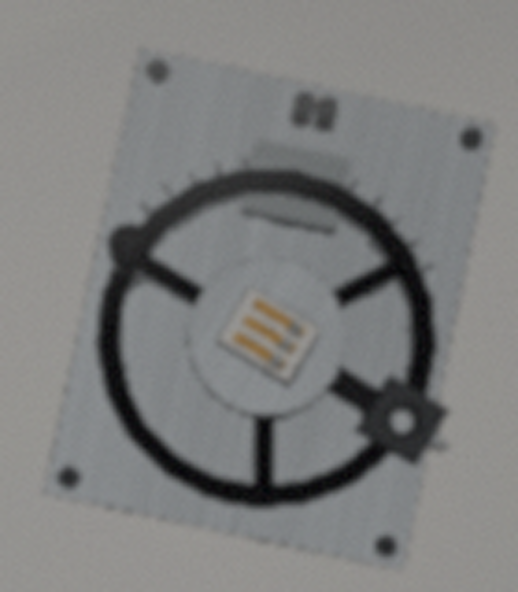

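View pics/tophold.png

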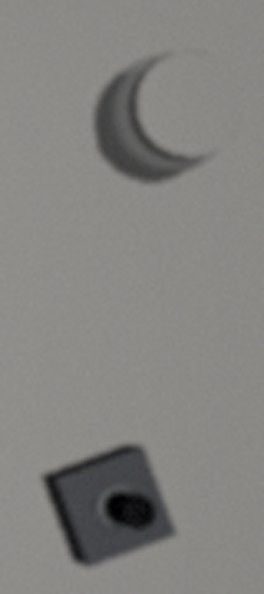

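View pics/sidefix.png

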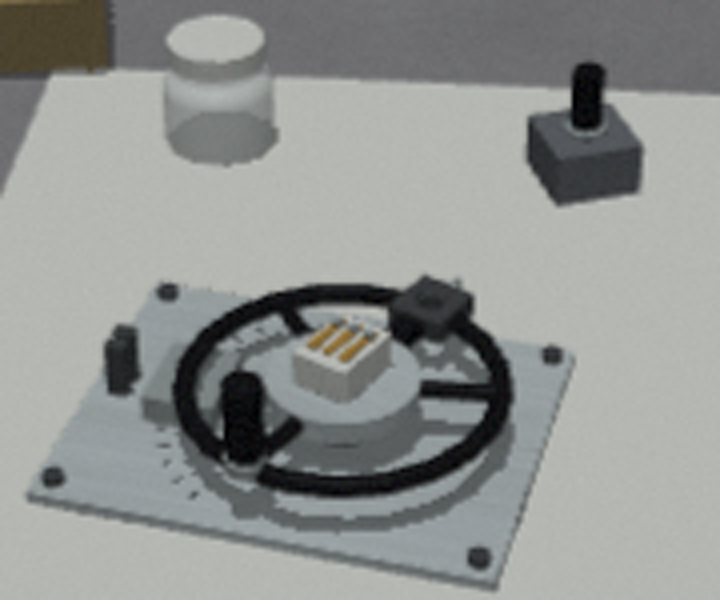

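The top zoom is clear: the wheel ring centre is near crop (265,338), the lug hole near (402,420), the mark cheeks near (313,110), the crank near (130,246) and the pin grip near (130,510) in the holder crop. Now I'll measure in world coordinates.

```bash
cat > meas.py <<'E'
from h import *
def fitc(P):
    A=np.c_[2*P,np.ones(len(P))];x=np.linalg.lstsq(A,(P**2).sum(1),rcond=None)[0];return x[:2],np.sqrt(x[2]+x[0]**2+x[1]**2)
E
python3 - <<'E'
from meas import *
p=np.load("top0c.npy");g=p.max(2)
print("camO",ray("top",(0,0))[0],ray("side",(0,0))[0])
# wheel ring
roi=np.zeros_like(g);roi[185:290,280:395]=1
m=((g<62)&(roi>0)).astype(np.uint8)
cs,_=cv2.findContours(m,cv2.RETR_EXTERNAL,cv2.CHAIN_APPROX_NONE)
c=max(cs,key=cv2.contourArea)[:,0,:].astype(float)
W=np.array([onz("top",q,0.034)[:2] for q in c])
for i in range(8):
    ce,r=fitc(W);e=np.abs(np.hypot(*(W-ce).T)-r);W=W[e<max(0.0015,2*np.median(e))]
print("wheel centre",ce,r,len(W))
# plate corners
hsv=cv2.cvtColor(p,cv2.COLOR_RGB2HSV)
# screws
for uv in [(307,163),(393,182),(369,293),(283,275)]:
    x,y=uv;w=g[y-4:y+5,x-4:x+5].astype(float);wt=np.clip(np.median(w)-w-15,0,None);yy,xx=np.mgrid[y-4:y+5,x-4:x+5]
    q=(np.sum(wt*xx)/wt.sum(),np.sum(wt*yy)/wt.sum());print("screw",np.round(q,1),np.round(onz("top",q,0.010),4))
# mark
m=((g<95)).astype(np.uint8);y0,y1,x0,x1=165,182,340,360
ys,xs=np.nonzero(m[y0:y1,x0:x1]);q=(xs.mean()+x0,ys.mean()+y0);print("mark",q,onz("top",q,0.041),len(xs))
# lug
box=lambda cx,cy:(265+cx/3.7,145+cy/3.7)
print("lug hole",onz("top",box(402,420),.041),"crank",onz("top",box(130,246),.09))
print("white block",onz("top",box(268,335),.063))
for d in("top","side"):
    pass
m=((g<35)).astype(np.uint8)
n,l,st,ce2=cv2.connectedComponentsWithStats(m[285:325,450:500])
for i in range(1,n):
    print("pin comp",st[i],ce2[i]+[450,285],onz("top",ce2[i]+[450,285],.11))
E
```

```text
camO [0.50224865 0.02078885 1.10005738] [0.46355622 0.90954603 0.75034793]
wheel centre [ 0.55997092 -0.03265196] 0.08807265220245625 208
screw [307.2 163.9] [0.7059 0.0301 0.01  ]
screw [391.9 182.1] [ 0.6739 -0.1429  0.01  ]
screw [368.9 292.1] [ 0.45   -0.1013  0.01  ]
screw [283.1 273.6] [0.4824 0.0719 0.01  ]
mark (np.float64(349.49397590361446), np.float64(174.79518072289156)) [ 0.68093567 -0.05420419  0.041     ] 83
lug hole [ 0.51735175 -0.10569867  0.041     ] crank [0.60073105 0.0399719  0.09      ]
white block [ 0.55914731 -0.03243247  0.063     ]
pin comp [ 5 10 10 24 35] [459.17142857 306.57142857] [ 0.43300974 -0.2559986   0.11      ]
pin comp [ 22  15  15  10 108] [479.         304.12037037] [ 0.43844972 -0.29232904  0.11      ]
```

```bash
cat >> h.py <<'E'
def cloud(n,d):
    c=env.get_calibration(n);K=np.array(c["K"]);T=np.array(c["camera_from_world"])
    v,u=np.mgrid[:480,:640];P=np.stack([(u-K[0,2])*d/K[0,0],(v-K[1,2])*d/K[1,1],d],-1)
    return (P-T[:3,3])@T[:3,:3]
def near(P,xy,r,zlo,zhi):
    m=(np.hypot(P[...,0]-xy[0],P[...,1]-xy[1])<r)&(P[...,2]>zlo)&(P[...,2]<zhi);Q=P[m]
    return (len(Q),np.round(Q.mean(0),4),np.round((Q.min(0)+Q.max(0))/2,4),np.round(Q.max(0)-Q.min(0),4)) if len(Q) else None
E
python3 - <<'E'
from h import *
for n in("top","side"):
    P=cloud(n,np.load(n+"0.npy"))
    print(n,"crank",near(P,(.602,.041),.03,.082,.1))
    print(n,"crank body",near(P,(.602,.041),.03,.055,.1))
    print(n,"pin top",near(P,(.437,-.285),.03,.070,.1))
    print(n,"pin body",near(P,(.437,-.285),.03,.045,.1))
    print(n,"block",near(P,(.56,-.0325),.04,.057,.08))
    print(n,"lug",near(P,(.517,-.1057),.03,.037,.06))
    print(n,"cheeks",near(P,(.681,-.054),.025,.034,.06))
    print(n,"bench",near(P,(.45,.2),.02,-.02,.02))
for z in(.06,.079): print(onz("top",(479,304.1),z))
E
```

```text
top crank (107, array([0.6019, 0.0422, 0.0883]), array([0.6018, 0.0422, 0.0879]), array([0.0194, 0.0191, 0.0103]))
top crank body (120, array([0.6009, 0.042 , 0.0862]), array([0.6013, 0.0422, 0.0747]), array([0.0206, 0.0191, 0.0367]))
top pin top (93, array([ 0.435 , -0.3052,  0.0784]), array([ 0.4346, -0.3058,  0.0766]), array([0.0194, 0.0177, 0.0131]))
top pin body (135, array([ 0.4356, -0.3034,  0.0718]), array([ 0.4348, -0.3056,  0.0645]), array([0.0198, 0.018 , 0.0373]))
top block (402, array([ 0.5596, -0.0315,  0.0634]), array([ 0.5594, -0.0317,  0.0641]), array([0.0478, 0.0501, 0.0125]))
top lug (384, array([ 0.5183, -0.1032,  0.0405]), array([ 0.5193, -0.1038,  0.0417]), array([0.0536, 0.0499, 0.0093]))
top cheeks (67, array([ 0.6833, -0.0544,  0.0398]), array([ 0.6829, -0.0544,  0.0397]), array([0.0149, 0.0217, 0.0106]))
top bench (306, array([4.500e-01, 1.999e-01, 2.000e-04]), array([0.4505, 0.1999, 0.0008]), array([0.0386, 0.0394, 0.0123]))
side crank (83, array([0.601 , 0.046 , 0.0881]), array([0.6018, 0.0448, 0.0875]), array([0.0205, 0.0202, 0.0104]))
side crank body (19
[... 205 characters left out ...]
, 0.02  , 0.0118]))
side pin body (124, array([ 0.4342, -0.3006,  0.0656]), array([ 0.434 , -0.3033,  0.0638]), array([0.0198, 0.02  , 0.0375]))
side block (252, array([ 0.5585, -0.0266,  0.0636]), array([ 0.5588, -0.0296,  0.0638]), array([0.0468, 0.0506, 0.0135]))
side lug (215, array([ 0.5175, -0.1018,  0.0411]), array([ 0.5184, -0.1045,  0.0413]), array([0.0505, 0.0523, 0.0085]))
side cheeks (57, array([ 0.6823, -0.0516,  0.04  ]), array([ 0.6827, -0.0529,  0.0405]), array([0.015 , 0.0273, 0.0125]))
side bench (286, array([0.45  , 0.2002, 0.0014]), array([0.4496, 0.2   , 0.0007]), array([0.0381, 0.039 , 0.0091]))
[ 0.4352667  -0.30814162  0.06      ]
[ 0.43649034 -0.30213264  0.079     ]
```

>>> carry_out(
  increments=[
    [0.3415,0.639,0,36.5,0],
    [0.3415,0.639,0,36.5,0],
    [0.3415,0.639,0,36.5,0],
    [0.3415,0.639,0,36.5,0],
    [0.3415,0.639,0,36.5,0],
    [0.3415,0.639,0,36.5,0],
    [0.3415,0.639,0,36.5,0],
    [0.3415,0.639,0,36.5,0],
    [0.3415,0.639,0,36.5,0],
    [0.3415,0.639,0,36.5,0],
    [0.3415,0.639,0,36.5,0],
    [0.3415,0.639,0,36.5,0],
    [0.3415,0.639,0,36.5,0],
    [0.3415,0.639,0,36.5,0],
    [0.3415,0.639,0,36.5,0],
    [0.3415,0.639,0,36.5,0],
    [0.3415,0.639,0,36.5,0],
    [0.3415,0.639,0,36.5,0],
    [0.3415,0.639,-0.04,36.5,0],
    [0.3415,0.639,-0.08,36.5,0],
  ],
  grip_force=20,
)

```text
time_s: 2.1
tool_pos: [0.6013, 0.041, 0.3253]
tool_rot: [-180.0, -0.2, -30.2]
force: [0.8, -0.3, -0.7]
grip_width: 0.0432
```

>>> carry_out(
  increments=[
    [0,0,-0.03,0,0],
    [0,0,-0.06,0,0],
    [0,0,-0.08,0,0],
    [0,0,-0.089,0,0],
    [0,0,-0.089,0,0],
    [0,0,-0.089,0,1],
    [0,0,-0.089,0,1],
    [0,0,-0.089,0,1],
    [0,0,-0.089,0,1],
    [0,0,-0.089,0,1],
    [0,0,-0.089,0,1],
  ],
)

```text
time_s: 3.2
tool_pos: [0.6017, 0.043, 0.2369]
tool_rot: [-180.0, -0.1, -30.0]
force: [0.2, -1.0, 5.0]
grip_width: 0.0215
```

```bash
python3 - <<'E'
import numpy as np
a0=60.5
for a in np.linspace(a0,169.6,22)[1:]:
    print([round(.0853*(np.cos(np.radians(a))-np.cos(np.radians(a0))),4),round(.0853*(np.sin(np.radians(a))-np.sin(np.radians(a0))),4)],end=" ")
E
```

```text
[np.float64(-0.0069), np.float64(0.0035)] [np.float64(-0.0141), np.float64(0.0064)] [np.float64(-0.0215), np.float64(0.0086)] [np.float64(-0.0291), np.float64(0.0101)] [np.float64(-0.0368), np.float64(0.0109)] [np.float64(-0.0445), np.float64(0.011)] [np.float64(-0.0522), np.float64(0.0104)] [np.float64(-0.0598), np.float64(0.0092)] [np.float64(-0.0673), np.float64(0.0072)] [np.float64(-0.0746), np.float64(0.0046)] [np.float64(-0.0816), np.float64(0.0013)] [np.float64(-0.0883), np.float64(-0.0026)] [np.float64(-0.0946), np.float64(-0.0071)] [np.float64(-0.1004), np.float64(-0.0121)] [np.float64(-0.1058), np.float64(-0.0176)] [np.float64(-0.1107), np.float64(-0.0237)] [np.float64(-0.115), np.float64(-0.0301)] [np.float64(-0.1187), np.float64(-0.0369)] [np.float64(-0.1217), np.float64(-0.044)] [np.float64(-0.1242), np.float64(-0.0513)] [np.float64(-0.1259), np.float64(-0.0588)]
```

>>> carry_out(
  increments=[
    [-0.0035,0.0018,0,0,1],
    [-0.007,0.0035,0,0,1],
    [-0.014,0.0064,0,0,1],
    [-0.0215,0.0086,0,0,1],
    [-0.029,0.01,0,0,1],
    [-0.037,0.011,0,0,1],
    [-0.0445,0.011,0,0,1],
    [-0.052,0.0105,0,0,1],
    [-0.06,0.009,0,0,1],
    [-0.0675,0.007,0,0,1],
    [-0.0746,0.0046,0,0,1],
    [-0.0816,0.0013,0,0,1],
    [-0.0883,-0.0026,0,0,1],
    [-0.0946,-0.0071,0,0,1],
    [-0.1004,-0.012,0,0,1],
    [-0.1058,-0.0176,0,0,1],
    [-0.1107,-0.0237,0,0,1],
    [-0.115,-0.03,0,0,1],
    [-0.1187,-0.037,0,0,1],
    [-0.1187,-0.037,0,0,1],
  ],
)

```text
time_s: 5.2
tool_pos: [0.4832, 0.005, 0.2368]
tool_rot: [-179.9, -0.2, -30.0]
force: [3.4, -3.9, 5.4]
grip_width: 0.0209
```

>>> carry_out(
  increments=[
    [-0.0019,-0.0035,0,0,1],
    [-0.003,-0.007,0,0,1],
    [-0.0043,-0.0107,0,0,1],
    [-0.0055,-0.0144,0,0,1],
    [-0.0064,-0.018,0,0,1],
    [-0.0072,-0.0218,0,0,1],
    [-0.0072,-0.0218,0,0,1],
    [-0.0072,-0.0218,0,0,1],
  ],
)

```text
time_s: 6.0
tool_pos: [0.4764, -0.0156, 0.2368]
tool_rot: [-179.9, -0.2, -30.0]
force: [5.2, -1.0, 4.7]
grip_width: 0.021
```

```bash
python3 - <<'E'
from h import *
for n,b in(("top",(265,145,405,305)),("side",(240,170,420,320))):
    p,d=env.read_camera(n);np.save(n+"1.npy",d);np.save(n+"1c.npy",p)
    crop(p,b,3.7,n+"1.png");P=cloud(n,d)
    print(n,"lug",near(P,(.643,-.0468),.03,.037,.06))
print(env.get_obs()["time_s"])
E
```

```text
top lug (362, array([ 0.641 , -0.0467,  0.0403]), array([ 0.6429, -0.0455,  0.0413]), array([0.0562, 0.0574, 0.0085]))
side lug (234, array([ 0.6404, -0.0451,  0.0408]), array([ 0.6412, -0.0458,  0.0417]), array([0.0554, 0.057 , 0.009 ]))
6.1
```

View pics/top1.png

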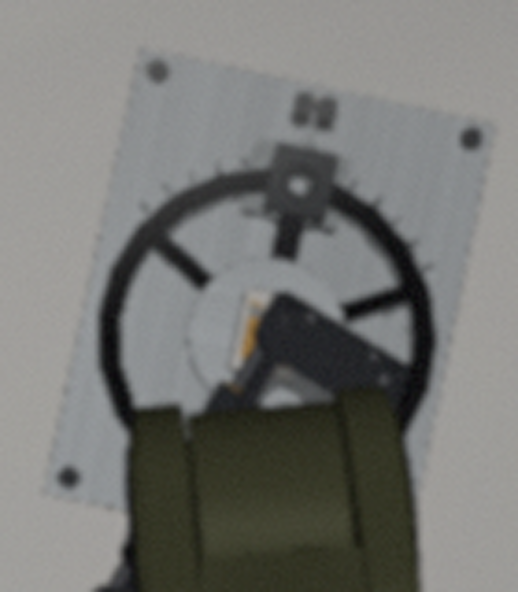

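View pics/side1.png

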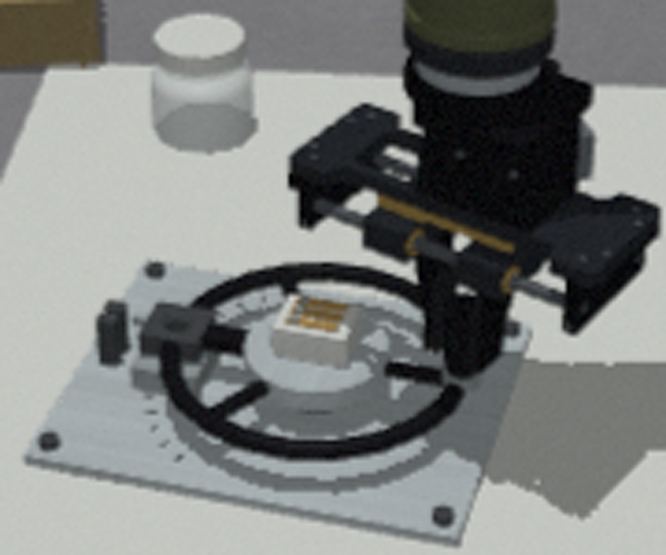

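Top view: the lug hole is at crop (299,185) and the slit of the cheeks at (314,110). The pointer looks close to the mark. I'll work out the angle.

```bash
python3 - <<'E'
from h import *
p=np.load("top1c.npy");g=p.max(2).astype(float)
def cen(x0,y0,x1,y1,f):
    w=f(g[y0:y1,x0:x1]);yy,xx=np.mgrid[y0:y1,x0:x1];return np.array([(w*xx).sum()/w.sum(),(w*yy).sum()/w.sum()])
# lug mask
m=((g<75)).astype(np.uint8);print(g[178:206,334:358].astype(int)[::2,::1])
print(g[168:180,342:358].astype(int))
E
```

```text
[[138 138 139 140 140 143 145 144 142 129 106  92  87  93 106 105  92  70
   64  67  89 117 136 142]
 [139 140 140 142 144 144 146 143 146 144 138 138 136 135 134 129 120 115
  110 112 117 130 140 144]
 [136 132 134 136 137 136 138 135 137 139 139 140 135 135 130 132 139 143
  142 141 139 141 142 140]
 [126 122 124 124 122 108  91  85  89  94 100 106 109 106 110 114 123 133
  137 138 141 140 141 142]
 [122 122 123 121 111  92  76  71  71  70  72  71  71  70  70  73  76  86
   92  96 105 114 127 133]
 [123 126 126 116  97  76  74  70  69  67  68  67  68  67  70  68  69  68
   65  66  66  77  99 116]
 [101 104  96  86  77  71  68  68  65  64  61  61  57  57  60  61  63  65
   64  63  65  78 102 114]
 [ 55  53  54  55  62  70  68  62  64  71  80  80  78  71  62  57  58  60
   63  63  68  88 111 120]
 [ 47  49  49  60  65  67  65  63  73 102 128 134 133 110  90  73  59  60
   59  62  63  80  96 112]
 [ 66  64  61  62  63  64  64  60  68  88 111 127 125 106  79  63  56  60
   61  59  51  44  39  58]
 [117 109  90  70  63  62  63  64  61  60  63  66  69  66  58  60  58  60
   58  54  44  3
[... 419 characters left out ...]
 139 140 137 138 142 146 147]
 [143 142 132 114 103  98 106 117 131 134 130 128 127 134 140 140]
 [144 139 123  99  84  83  89 103 116 118 108 105 110 121 132 138]
 [141 139 115  91  80  78  82  92 100  95  87  85  88 101 125 138]
 [145 136 112  88  79  79  82  84  86  85  79  76  81  94 123 138]
 [142 133 106  85  79  81  84  88  85  80  80  78  81  94 124 140]
 [140 122  96  77  74  77  85  96  92  80  77  77  75  98 123 137]
 [138 117  88  71  68  71  88 101  93  77  73  74  82  99 125 138]
 [137 119  91  73  70  73  92 102  90  73  66  68  82 110 130 142]
 [142 129 106  92  87  93 106 105  92  70  64  67  89 117 136 142]
 [141 138 128 115 116 118 123 116 102  87  80  83  98 121 137 142]]
```

```bash
python3 - <<'E'
from h import *
s=onz("top",(349.1,177.3),.041);l=onz("top",(345.5,194.5),.041);c=np.array([.5598,-.0322])
p=np.load("top1c.npy");g=p.max(2)
m=np.zeros_like(g);m[184:204,336:358]=(g[184:204,336:358]<83);m=cv2.morphologyEx(m,cv2.MORPH_OPEN,np.ones((9,9),np.uint8))
ct=max(cv2.findContours(m,0,1)[0],key=cv2.contourArea);(rc)=cv2.minAreaRect(ct);print(rc)
for q in (s,l,onz("top",rc[0],.041)):
    d=q[:2]-c;print(q,np.hypot(*d),np.degrees(np.arctan2(d[1],d[0])))
E
```

```text
Traceback (most recent call last):
ValueError: max() iterable argument is empty
```

```bash
python3 - <<'E'
from h import *
s=onz("top",(349.1,177.3),.041);l=onz("top",(345.5,194.5),.041);c=np.array([.5598,-.0322])
P=cloud("top",np.load("top1.npy"));m=(np.hypot(P[...,0]-.6425,P[...,1]+.0465)<.027)&(P[...,2]>.037)
Q=P[m][:,:2]; 
for a in (c,):
  for q in (s,l): d=q[:2]-a;print(q,np.hypot(*d),np.degrees(np.arctan2(d[1],d[0])))
# lug edges: points within rotated frame
for yaw in(-9,-10.5,-12):
    t=np.radians(yaw);e=np.array([np.cos(t),np.sin(t)]);n=np.array([-e[1],e[0]])
    u=(P[...,:2]-c)@e;v=(P[...,:2]-c)@n;mm=(u>.094)&(u<.106)&(P[...,2]>.035)&(np.abs(v)<.03);print(yaw,np.percentile(v[mm],[2,98]),v[mm].mean())
E
```

```text
[ 0.67594302 -0.05355232  0.041     ] 0.11808947172495429 -10.417218950341464
[ 0.64166843 -0.04732245  0.041     ] 0.08325340045374807 -10.46551179045498
-9 [-0.01826622  0.01366466] -0.002084210654323846
-10.5 [-0.0156803   0.01622051] 6.526542855752458e-05
-12 [-0.01308636  0.01877231] 0.002649567697199292
```

Wheel angle measures within about 0.1° of the mark: slit −10.42°, lug −10.47°. Now I'll release, rise and go to the pin.

>>> carry_out(
  increments=[
    [0,0,0,0,0],
    [0,0,0,0,0],
    [0,0,0,0,0],
    [0,0,0.03,0,0],
    [0,0,0.06,0,0],
    [0,0,0.094,0,0],
    [-0.01,-0.04,0.1,-8,0],
    [-0.02,-0.08,0.1,-16,0],
    [-0.025,-0.12,0.1,-24,0],
    [-0.03,-0.16,0.1,-32,0],
    [-0.035,-0.2,0.1,-40,0],
    [-0.041,-0.24,0.1,-48,0],
    [-0.041,-0.27,0.1,-56,0],
    [-0.041,-0.288,0.1,-64,0],
    [-0.041,-0.288,0.1,-70.5,0],
    [-0.041,-0.288,0.08,-70.5,0],
    [-0.041,-0.288,0.08,-70.5,0],
    [-0.041,-0.288,0.08,-70.5,0],
  ],
)

```text
time_s: 7.9
tool_pos: [0.4337, -0.3031, 0.3149]
tool_rot: [179.8, 0.1, -100.4]
force: [-0.3, -0.3, 0.8]
grip_width: 0.0433
```

```bash
python3 - <<'E'
from h import *
p,d=env.read_camera("top");crop(p,(265,145,525,345),3,"top2.png");np.save("top2c.npy",p)
g=p.max(2);print(g[190:200,334:358:1])
o=env.get_obs();print(o["time_s"],o["tool_pos"],o["tool_rot"],np.round(o["qpos"],1),o["force"])
E
```

```text
[[102 100  95  86  75  68  67  65  65  64  57  60  57  59  57  60  61  62
   65  64  64  79  99 114]
 [ 69  70  64  65  65  68  66  63  63  58  61  60  58  57  55  58  61  63
   63  61  65  79 103 115]
 [ 53  54  52  57  63  66  67  63  62  69  76  78  76  67  62  53  57  60
   63  62  66  88 107 116]
 [ 51  52  53  55  60  64  64  62  68  86 103 112 104  90  75  63  58  57
   61  59  68  88 110 117]
 [ 49  48  53  55  66  66  64  63  73  99 124 132 129 107  85  68  58  58
   62  58  63  75  94 111]
 [ 49  49  55  59  65  66  65  60  73 104 126 140 132 111  84  67  56  57
   61  57  53  53  66  87]
 [ 68  63  66  60  62  65  66  60  64  84 108 126 124 103  77  62  58  61
   59  54  46  40  47  54]
 [ 94  92  80  66  63  63  58  60  60  65  80  95  96  82  66  59  56  56
   59  55  46  41  34  36]
 [113 107  89  69  65  59  66  61  60  59  62  67  68  64  58  58  57  59
   58  53  43  36  32  33]
 [118 108  89  68  61  61  60  63  61  58  59  57  58  58  59  57  59  59
   55  52  42  33  29  31]]
7.95 [ 0.43402979 -0.30332324  0.3156524 ] [ 1.79933009e+02  3.67898388e-02 -1.00426428e+02] [ 50.2   8.5 -19.6 106.1   3.1  66.  -70.9] [-1.19502097  0.45827942 -0.65268365]
```

View pics/top2.png

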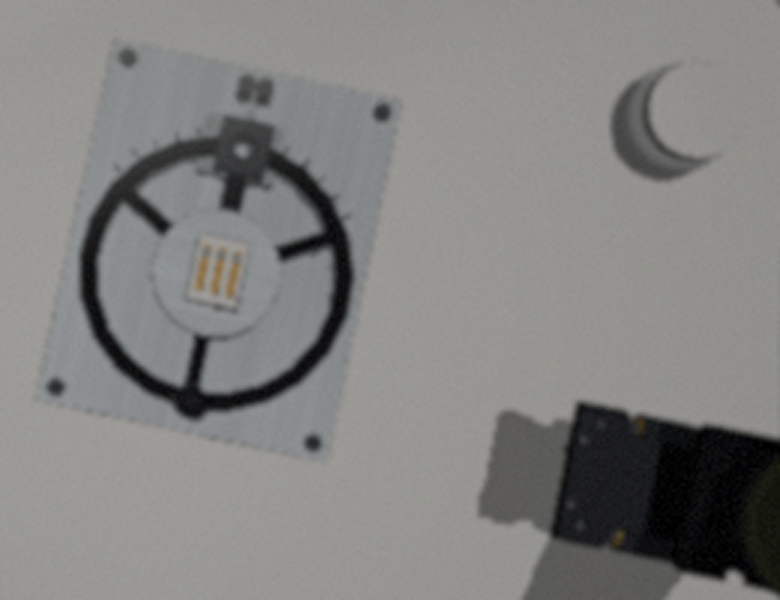

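The wheel did not move on release: the hole is still at the same pixels. Now I'll grasp the pin.

>>> carry_out(
  increments=[
    [0,0,-0.03,0,0],
    [0,0,-0.06,0,0],
    [0,0,-0.08,0,0],
    [0,0,-0.088,0,0],
    [0,0,-0.088,0,0],
    [0,0,-0.088,0,1],
    [0,0,-0.088,0,1],
    [0,0,-0.088,0,1],
    [0,0,-0.088,0,1],
    [0,0,-0.088,0,1],
    [0,0,-0.088,0,1],
  ],
  grip_force=12,
)

```text
time_s: 9.05
tool_pos: [0.4343, -0.3049, 0.2288]
tool_rot: [-179.9, -0.1, -100.5]
force: [-0.7, -3.6, 5.4]
grip_width: 0.0197
```

>>> carry_out(
  increments=[
    [0,0,0.01,0,1],
    [0,0,0.02,0,1],
    [0,0,0.04,0,1],
    [0,0,0.06,0,1],
    [0,0,0.08,0,1],
    [0,0,0.1,0,1],
    [0,0,0.12,0,1],
    [0.04,0.04,0.12,0,1],
    [0.08,0.08,0.12,0,1],
    [0.12,0.12,0.12,0,1],
    [0.15,0.16,0.12,0,1],
    [0.18,0.2,0.12,0,1],
    [0.2,0.23,0.12,0,1],
    [0.2084,0.2563,0.12,0,1],
    [0.2084,0.2563,0.1,0,1],
    [0.2084,0.2563,0.08,0,1],
    [0.2084,0.2563,0.08,0,1],
  ],
)

```text
time_s: 10.75
tool_pos: [0.6409, -0.0462, 0.3043]
tool_rot: [179.5, 0.0, -100.4]
force: [-0.2, -1.6, -0.3]
grip_width: 0.0195
```

```bash
python3 - <<'E'
from h import *
p,d=env.read_camera("side");crop(p,(220,130,380,290),3.7,"side3.png");np.save("side3c.npy",p);np.save("side3.npy",d)
o=env.get_obs();print(o["time_s"],o["tool_pos"],o["tool_rot"],np.round(o["qpos"],1),o["force"],o["grip_width"])
t=o["tool_pos"];print(proj("side",[t[0],t[1],t[2]-.164-.06]),proj("side",[t[0],t[1],t[2]-.164-.0285]))
E
```

```text
10.8 [ 0.64155317 -0.04664496  0.30614976] [ 1.79695991e+02  3.10827366e-02 -1.00412042e+02] [  24.7   23.9  -29.3   90.1   12.1   69.5 -107.2] [ 0.27765639  0.45107761 -0.78139195] 0.019948176095720888
[287.32158525 241.67900301] [286.66987404 229.22278899]
```

View pics/side3.png

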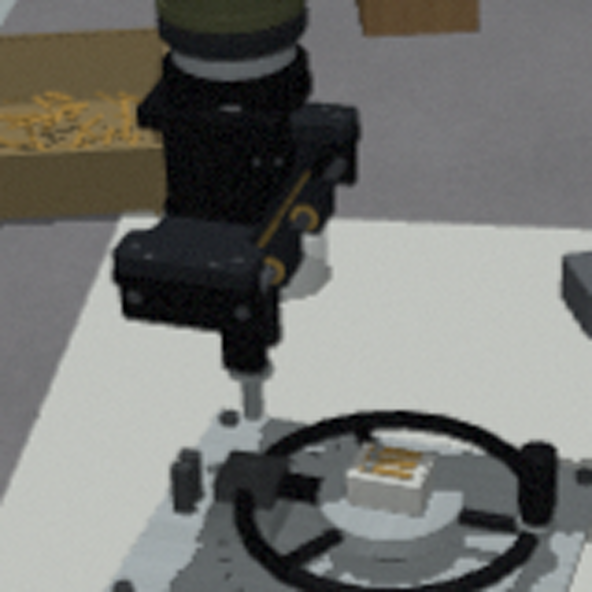

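```bash
python3 - <<'E'
from h import *
p=np.load("side3c.npy");g=p.max(2);print(g[228:246,278:298])
P=cloud("side",np.load("side3.npy"));print(near(P,(.6416,-.0467),.02,.083,.105))
Q=P[228:246,278:298];print(np.round(Q[[4,8,12]][:,:,2],3));print(np.round(Q[[4,8,12]][:,:,0],3));print(np.round(Q[[4,8,12]][:,:,1],3))
E
```

```text
[[195 172  87   7  17   9   6  13   8   9  13  13  12  26  63 129 189 196
  195 197]
 [195 179 117  65  37  30  14   7  14  10   8  13  22  47  79 115 172 194
  193 195]
 [196 196 186 141  74  66  46  36  34  29  27  32  40  68  89 125 179 196
  197 194]
 [193 195 195 174 104  90  86  76  72  61  65  72  69  89 103 150 197 195
  196 196]
 [196 195 194 187 156 123 111 101  98  96  92  92  94 114 148 177 194 195
  194 196]
 [195 196 194 195 194 188 163 114  94  91  92  91 107 162 195 195 195 193
  195 197]
 [195 194 195 195 196 194 179 119  84  88  91  85 114 175 195 194 195 195
  197 195]
 [196 196 196 195 195 195 181 125  86  89  89  87 118 176 197 196 195 195
  197 193]
 [194 195 196 194 192 194 186 144  85  87  90  89 116 173 194 196 197 196
  195 195]
 [193 195 194 197 195 196 185 145  86  85  91  88 115 170 195 194 193 195
  195 197]
 [195 195 196 197 195 195 186 144  85  86  89  88 100 152 195 196 194 196
  194 195]
 [195 192 188 195 191 196 187 145  83  88  89  86 101 155 194 194 194 196
  194 194]
 [195 176 153 167 156 176 184 169  84  89  90  88 102 157 195 195 195 195
  195 
[... 1088 characters left out ...]
 0.649 0.646]
 [0.69  0.686 0.684 0.683 0.68  0.677 0.674 0.672 0.643 0.641 0.639 0.636
  0.635 0.658 0.656 0.653 0.651 0.649 0.646 0.643]
 [0.687 0.683 0.682 0.68  0.676 0.673 0.672 0.669 0.643 0.641 0.639 0.637
  0.635 0.656 0.653 0.651 0.648 0.646 0.644 0.641]]
[[-0.202 -0.201 -0.2   -0.202 -0.201 -0.038 -0.033 -0.036 -0.035 -0.034
  -0.034 -0.035 -0.036 -0.038 -0.041 -0.201 -0.205 -0.201 -0.208 -0.204]
 [-0.186 -0.181 -0.182 -0.188 -0.186 -0.184 -0.183 -0.186 -0.042 -0.043
  -0.042 -0.039 -0.046 -0.185 -0.187 -0.189 -0.187 -0.19  -0.187 -0.184]
 [-0.172 -0.165 -0.168 -0.17  -0.165 -0.163 -0.168 -0.167 -0.041 -0.039
  -0.042 -0.042 -0.044 -0.17  -0.171 -0.171 -0.17  -0.169 -0.172 -0.172]]
```

```bash
python3 - <<'E'
from h import *
p=np.load("side1c.npy");g=p.max(2);print(g[251:267,276:300])
for q in((287.8,257.8),):print(onz("side",q,.041),onz("top",(345.5,194.5),.041))
o,d=ray("side",(288.0,239));t=(-.0472-o[1])/d[1];print(o+d*t)
o=env.get_obs();print(o["tool_pos"])
E
```

```text
[[177 176 175 172 171 166 150 133 139 153 155 155 155 160 158 139  74  20
   18  25  20  17  22  31]
 [172 172 172 173 170 149  82  66  67  66  73  88 103 129 119  78  36  32
   32  25  21  28  62  94]
 [171 170 170 172 161 120  70  68  67  68  68  67  64  63  67  64  59  57
   48  46  39  55 111 158]
 [164 165 164 161 141  79  69  65  63  66  68  68  66  69  65  68  65  68
   69  68  69  67  84 123]
 [142 146 152 142  94  66  66  65  60  60  63  67  63  63  66  66  67  66
   66  66  66  72 111 133]
 [ 98 108 117 111  65  64  65  60  59  58  56  51  56  60  62  61  64  67
   68  67  59  50 106 155]
 [111 108  89  73  66  66  67  64  55  47  45  47  45  45  48  60  64  66
   66  62  47  42  71  90]
 [155 143  93  66  68  68  68  67  56  41  43  44  46  42  53  58  66  67
   67  58  26  24  23  27]
 [164 141  77  66  63  67  70  68  66  62  53  50  52  54  62  68  67  67
   62  45  23  24  24  23]
 [157 113  54  61  62  63  63  67  67  67  66  68  67  65  68  66  68  66
   52  23  21  23  24  23]
 [157 100  45  46  45  49  45  52  55  55  64  63  65  66  66  68  67  60
   32  18  20  18  27  21]
 [162 121  43  46  44  47  44  37  28  29  32  40  50  53  57  59  61  50
   34  13  19  17  13  19]
 [161 120  44  46  44  45  43  34  22  25  25  24  36  47  45  42  42  41
   28  22  16  14  17   6]
 [166 126  48  47  45  45  39  31  18  22  23  21  27  45  45  46  45  36
   35  41  33  33  24  22]
 [166 141  70  62  58  53  47  27  24  21  23  19  25  37  44  43  41  42
   55  76  69  62  50  64]
 [163 137 105 104 103  98  86  35  17  22  26  24  28  45  46  45  41  45
   73  92  75  77  79 122]]
[ 0.64206098 -0.04508737  0.041     ] [ 0.64166843 -0.04732245  0.041     ]
[ 0.63990606 -0.0472      0.08873336]
[ 0.64155317 -0.04664496  0.30614976]
```

>>> carry_out(
  increments=[
    [0.0015,0,-0.01,0,1],
    [0.0015,0,-0.025,0,1],
    [0.0015,0,-0.034,0,1],
    [0.0015,0,-0.034,0,1],
    [0.0015,0,-0.034,0,1],
    [0.0015,0,-0.034,0,1],
  ],
  grip_force=8,
)

```text
time_s: 11.4
tool_pos: [0.6443, -0.0474, 0.2744]
tool_rot: [-179.9, 0.0, -100.5]
force: [0.5, 0.2, -1.3]
grip_width: 0.0196
```

```bash
python3 - <<'E'
from h import *
p,d=env.read_camera("side");crop(p,(250,190,340,280),6.5,"side4.png");np.save("side4c.npy",p);np.save("side4.npy",d)
o=env.get_obs();print(o["time_s"],o["tool_pos"],o["tool_rot"],o["force"],o["grip_width"])
E
```

```text
11.45 [ 0.64432373 -0.04739266  0.2744727 ] [-1.79938733e+02  4.95169780e-03 -1.00463371e+02] [ 0.58392506  0.39505309 -0.73249744] 0.01971382418435884
```

View pics/side4.png

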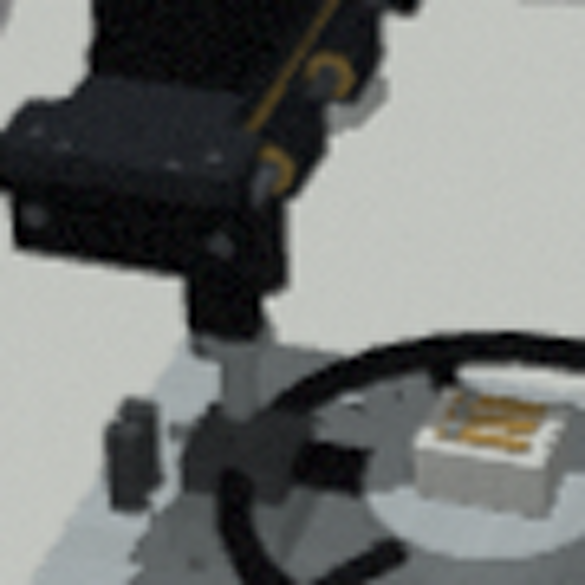

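The side view shows the shaft at column ≈286.9, directly over the lug hole at column ≈287.3, with about 10 mm still to go. I'll lower it gently.

>>> carry_out(
  increments=[
    [0,0,-0.003,0,1],
    [0,0,-0.006,0,1],
    [0,0,-0.009,0,1],
    [0,0,-0.011,0,1],
    [0,0,-0.012,0,1],
    [0,0,-0.012,0,1],
  ],
)

```text
time_s: 12.05
tool_pos: [0.6438, -0.0472, 0.2614]
tool_rot: [179.9, 0.0, -100.5]
force: [-0.6, 0.8, -1.0]
grip_width: 0.02
```

>>> carry_out(
  increments=[
    [0,0,-0.001,0,1],
    [0,0,-0.002,0,1],
    [0,0,-0.003,0,1],
    [0,0,-0.004,0,1],
    [0,0,-0.004,0,1],
  ],
)

```text
time_s: 12.55
tool_pos: [0.644, -0.0474, 0.2576]
tool_rot: [180.0, 0.0, -100.5]
force: [-0.7, 1.7, -1.2]
grip_width: 0.0196
```

>>> carry_out(
  increments=[
    [0,0,-0.001,0,1],
    [0,0,-0.002,0,1],
    [0,0,-0.003,0,1],
    [0,0,-0.004,0,1],
    [0,0,-0.005,0,1],
    [0,0,-0.006,0,1],
    [0,0,-0.006,0,1],
  ],
)

```text
time_s: 13.25
tool_pos: [0.644, -0.0474, 0.2515]
tool_rot: [180.0, -0.0, -100.5]
force: [-0.3, 0.7, -1.2]
grip_width: 0.0197
```

>>> carry_out(
  increments=[
    [0,0,-0.0005,0,1],
    [0,0,-0.001,0,1],
    [0,0,-0.0015,0,1],
    [0,0,-0.002,0,1],
    [0,0,-0.0025,0,1],
    [0,0,-0.003,0,1],
    [0,0,-0.0035,0,1],
    [0,0,-0.0035,0,1],
  ],
)

```text
time_s: 14.05
tool_pos: [0.644, -0.0474, 0.2482]
tool_rot: [180.0, -0.0, -100.5]
force: [-1.4, 0.7, -1.0]
grip_width: 0.0198
```

>>> carry_out(
  increments=[
    [0,0,-0.0005,0,1],
    [0,0,-0.001,0,1],
    [0,0,-0.0015,0,1],
    [0,0,-0.0015,0,1],
  ],
)

```text
time_s: 14.45
tool_pos: [0.6442, -0.0474, 0.2471]
tool_rot: [-180.0, -0.0, -100.5]
force: [-2.1, 1.4, 1.9]
grip_width: 0.0199
```

Contact at a tip height of about 24 mm, with roughly 3 N of press. Now I'll rock along the rim, +tangent first.

>>> carry_out(
  increments=[
    [0,0,-0.0005,0,1],
    [0.0001,0.0005,-0.0005,0,1],
    [0.0002,0.001,-0.0005,0,1],
    [0.0003,0.0015,-0.0005,0,1],
    [0.0003,0.002,-0.0005,0,1],
    [0.0003,0.002,-0.0005,0,1],
  ],
)

```text
time_s: 15.05
tool_pos: [0.6442, -0.0461, 0.2458]
tool_rot: [180.0, -0.1, -100.5]
force: [-1.3, -1.2, -1.3]
grip_width: 0.0195
```

>>> carry_out(
  increments=[
    [0,0,-0.0005,0,1],
    [0,0,-0.001,0,1],
    [0,0,-0.0015,0,1],
    [0,0,-0.0015,0,1],
  ],
)

```text
time_s: 15.45
tool_pos: [0.6443, -0.0456, 0.2447]
tool_rot: [180.0, -0.0, -100.5]
force: [-2.4, -1.5, -0.1]
grip_width: 0.0201
```

>>> carry_out(
  increments=[
    [0,0,-0.0005,0,1],
    [0,0,-0.001,0,1],
    [0,0,-0.001,0,1],
    [0,0,-0.001,0,1],
  ],
)

```text
time_s: 15.85
tool_pos: [0.6443, -0.0454, 0.2437]
tool_rot: [180.0, -0.0, -100.5]
force: [-2.4, -1.4, 0.2]
grip_width: 0.0196
```

```bash
python3 - <<'E'
from h import *
p,d=env.read_camera("side");crop(p,(250,190,340,280),6.5,"side5.png");np.save("side5c.npy",p);np.save("side5.npy",d)
o=env.get_obs();print(o["time_s"],o["tool_pos"],o["force"],o["wrist_torque"],o["grip_width"])
P=cloud("side",d)
for n in ("side4","side5"):
    P=cloud("side",np.load(n+".npy"))
    print(n,[(r,np.round(P[r,287],3).tolist()) for r in range(234,264,1)])
E
```

```text
15.9 [ 0.64434531 -0.04542472  0.24372029] [-1.26346689 -1.94077863  0.51035905] [-0.38565847  0.41560273  0.01606172] 0.019657200833866042
side4 [(234, [0.625, 0.041, 0.161]), (235, [0.637, -0.022, 0.116]), (236, [0.638, -0.027, 0.11]), (237, [0.638, -0.025, 0.109]), (238, [0.638, -0.027, 0.105]), (239, [0.639, -0.029, 0.101]), (240, [0.639, -0.029, 0.099]), (241, [0.638, -0.027, 0.098]), (242, [0.638, -0.025, 0.096]), (243, [0.641, -0.039, 0.084]), (244, [0.641, -0.037, 0.083]), (245, [0.642, -0.045, 0.074]), (246, [0.642, -0.043, 0.073]), (247, [0.643, -0.045, 0.069]), (248, [0.643, -0.045, 0.067]), (249, [0.642, -0.043, 0.066]), (250, [0.642, -0.041, 0.065]), (251, [0.643, -0.044, 0.06]), (252, [0.643, -0.043, 0.058]), (253, [0.643, -0.042, 0.056]), (254, [0.644, -0.048, 0.049]), (255, [0.646, -0.056, 0.04]), (256, [0.645, -0.054, 0.039]), (257, [0.645, -0.053, 0.037]), (258, [0.646, -0.055, 0.033]), (259, [0.646, -0.055, 0.031]), (260, [0.642, -0.035, 0.042]), (261, [0.642, -0.032, 0.042]), (262, [0.464, 0.91, 0.75]), (263, [0.64, -0.024, 0.043])]
side5 [(234, [0.624, 0.049, 0.1
[... 182 characters left out ...]
]), (241, [0.625, 0.048, 0.15]), (242, [0.625, 0.044, 0.145]), (243, [0.626, 0.041, 0.14]), (244, [0.625, 0.046, 0.142]), (245, [0.625, 0.046, 0.139]), (246, [0.626, 0.042, 0.134]), (247, [0.625, 0.048, 0.136]), (248, [0.639, -0.026, 0.081]), (249, [0.64, -0.028, 0.076]), (250, [0.64, -0.028, 0.074]), (251, [0.64, -0.028, 0.071]), (252, [0.639, -0.024, 0.071]), (253, [0.64, -0.026, 0.068]), (254, [0.64, -0.029, 0.062]), (255, [0.642, -0.038, 0.054]), (256, [0.642, -0.037, 0.052]), (257, [0.641, -0.033, 0.052]), (258, [0.643, -0.039, 0.045]), (259, [0.643, -0.042, 0.04]), (260, [0.642, -0.035, 0.043]), (261, [0.642, -0.032, 0.042]), (262, [0.642, -0.031, 0.04]), (263, [0.641, -0.027, 0.041])]
```

View pics/side5.png

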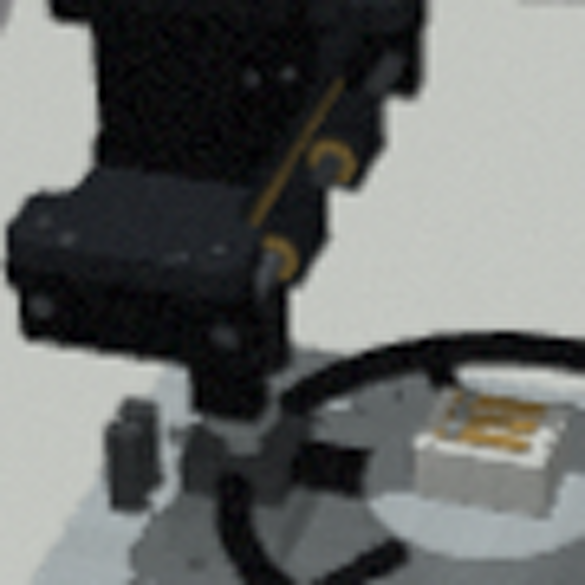

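The collar is now about 10 mm above the lug with no slip in the grip, so the tip has entered the bore at roughly 20 mm. I'll keep lowering gently.

>>> carry_out(
  increments=[
    [0,0,-0.0005,0,1],
    [0,0,-0.001,0,1],
    [0,0,-0.0015,0,1],
    [0,0,-0.002,0,1],
    [0,0,-0.002,0,1],
  ],
)

```text
time_s: 16.4
tool_pos: [0.6443, -0.0454, 0.2417]
tool_rot: [180.0, -0.0, -100.5]
force: [-1.3, -0.6, 0.9]
grip_width: 0.0197
```

>>> carry_out(
  increments=[
    [0,0,-0.0005,0,1],
    [0,0,-0.001,0,1],
    [0,0,-0.0015,0,1],
    [0,0,-0.002,0,1],
    [0,0,-0.0025,0,1],
    [0,0,-0.003,0,1],
    [0,0,-0.003,0,1],
  ],
)

```text
time_s: 17.1
tool_pos: [0.6443, -0.0454, 0.2387]
tool_rot: [180.0, -0.0, -100.5]
force: [-1.6, -1.5, 0.1]
grip_width: 0.0195
```

>>> carry_out(
  increments=[
    [0,0,-0.0005,0,1],
    [0,0,-0.001,0,1],
    [0,0,-0.0015,0,1],
    [0,0,-0.002,0,1],
    [0,0,-0.0025,0,1],
    [0,0,-0.003,0,1],
    [0,0,-0.003,0,1],
  ],
)

```text
time_s: 17.8
tool_pos: [0.6443, -0.0454, 0.2356]
tool_rot: [180.0, -0.0, -100.5]
force: [-2.2, -1.9, -0.5]
grip_width: 0.0199
```

>>> carry_out(
  increments=[
    [0,0,-0.0005,0,1],
    [0,0,-0.001,0,1],
    [0,0,-0.0015,0,1],
    [0,0,-0.0015,0,1],
  ],
)

```text
time_s: 18.2
tool_pos: [0.6444, -0.0452, 0.2349]
tool_rot: [180.0, -0.0, -100.5]
force: [-4.5, -1.5, 4.0]
grip_width: 0.0195
```

>>> carry_out(
  increments=[
    [0,0,-0.0005,0,1],
    [0,0,-0.0005,0,1],
  ],
)

```text
time_s: 18.4
tool_pos: [0.6444, -0.0452, 0.2349]
tool_rot: [-180.0, -0.0, -100.5]
force: [-5.6, -0.6, 7.9]
grip_width: 0.02
```

```bash
python3 - <<'E'
from h import *
p,d=env.read_camera("side");crop(p,(250,190,340,280),6.5,"side6.png")
o=env.get_obs();print(o["time_s"],o["tool_pos"],o["force"],o["wrist_torque"],o["grip_width"])
E
```

```text
18.45 [ 0.64444397 -0.04513687  0.23488775] [-4.16734188 -0.21195304  7.91131005] [-0.165253    1.15730266 -0.06673471] 0.01944884230469076
```

View pics/side6.png

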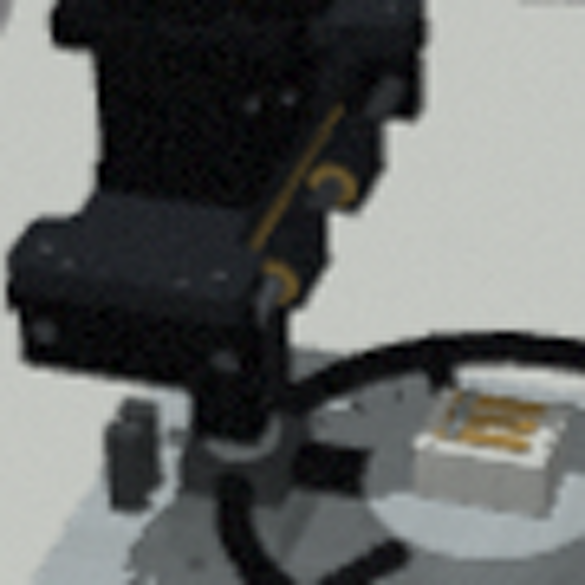

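The collar (crop (243,440)) lies on the lug and descent has stopped firmly, at the predicted home height. I'll release and lift.

>>> carry_out(
  increments=[
    [0,0,0.0005,0,0.3],
    [0,0,0.0005,0,0],
    [0,0,0.0005,0,0],
    [0,0,0.0005,0,0],
    [0,0,0.0005,0,0],
    [0,0,0.02,0,0],
    [0,0,0.05,0,0],
    [0,0,0.09,0,0],
    [0,0,0.13,0,0],
    [-0.05,-0.04,0.15,0,0],
    [-0.1,-0.08,0.15,0,0],
    [-0.15,-0.12,0.15,0,0],
    [-0.18,-0.16,0.15,0,0],
    [-0.18,-0.2,0.15,0,0],
    [-0.18,-0.2,0.15,0,0],
    [-0.18,-0.2,0.15,0,0],
  ],
)

```text
time_s: 20.05
tool_pos: [0.4617, -0.2504, 0.3838]
tool_rot: [180.0, -0.1, -101.0]
force: [0.9, 0.0, 0.1]
grip_width: 0.0434
```

```bash
python3 - <<'E'
from h import *
for n,b in(("top",(265,145,405,305)),("side",(240,170,420,320))):
    p,d=env.read_camera(n);crop(p,b,3.7,n+"7.png");P=cloud(n,d)
    cv2.imwrite(f"pics/{n}7full.png",p[:,:,::-1])
    print(n,"grip top",near(P,(.644,-.0455),.03,.078,.12),"collar",near(P,(.644,-.0455),.016,.0425,.05),"lug",near(P,(.644,-.0455),.025,.037,.043))
o=env.get_obs();print(o["time_s"],o["tool_pos"],o["force"])
E
```

```text
top grip top (85, array([ 0.6435, -0.0452,  0.084 ]), array([ 0.6436, -0.0454,  0.084 ]), array([0.0173, 0.019 , 0.0105])) collar (35, array([ 0.6392, -0.043 ,  0.0446]), array([ 0.6413, -0.0452,  0.0451]), array([0.0253, 0.0256, 0.0051])) lug (216, array([ 0.6395, -0.0451,  0.0402]), array([ 0.6437, -0.0446,  0.0399]), array([0.0492, 0.0478, 0.0058]))
side grip top (60, array([ 0.6432, -0.0416,  0.0838]), array([ 0.6431, -0.0436,  0.0834]), array([0.0189, 0.0193, 0.0093])) collar (45, array([ 0.6439, -0.0396,  0.0456]), array([ 0.6447, -0.0434,  0.0462]), array([0.0281, 0.0246, 0.0074])) lug (132, array([ 0.6411, -0.0396,  0.0406]), array([ 0.6441, -0.0449,  0.04  ]), array([0.0492, 0.0446, 0.0058]))
20.15 [ 0.46426817 -0.24554971  0.38382445] [0.80292411 1.42857314 0.28583877]
```

View pics/top7.png

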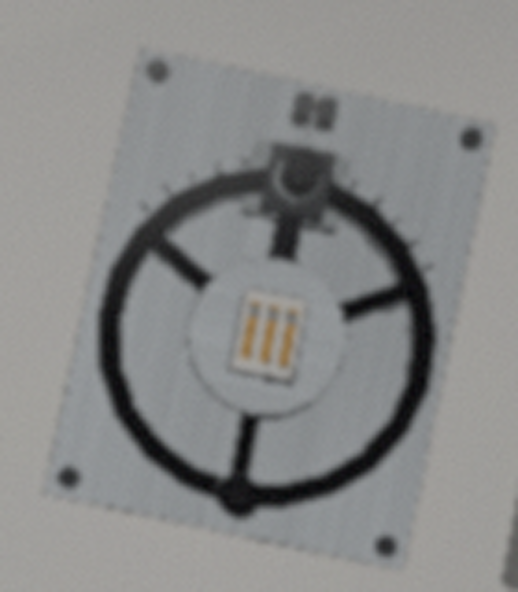

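View pics/side7.png

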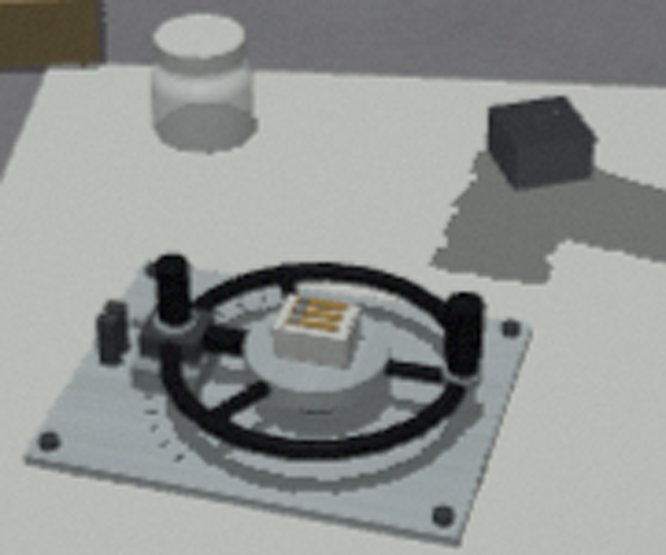

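View pics/top7full.png

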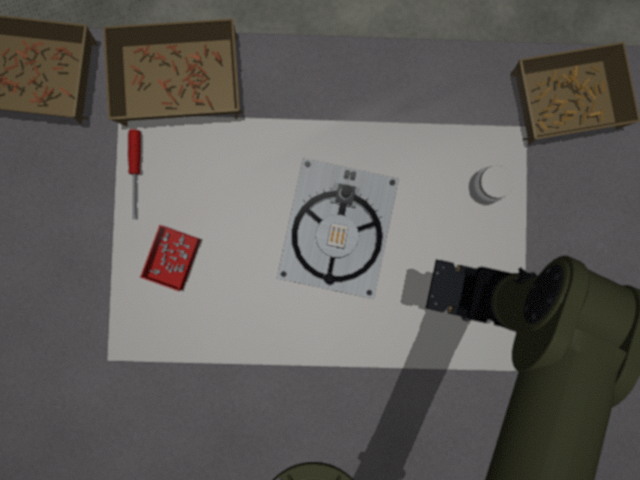

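The pin is home: its grip top measures 84 mm (85 mm expected), it stands upright, and the wheel is about 0.03 rad off the mark. The bystanders are at the same pixels as at the start. I'll let the arm settle, then hand in.

>>> carry_out(
  increments=[
    [0,0,0,0,0],
    [0,0,0,0,0],
    [0,0,0,0,0],
  ],
)

```text
time_s: 20.45
tool_pos: [0.465, -0.2442, 0.3838]
tool_rot: [-180.0, 0.0, -100.3]
force: [-0.2, 1.4, 0.3]
grip_width: 0.0437
```

```bash
python3 - <<'E'
from cell import env
print(env.sign_off(), env.get_obs()["time_s"])
E
```

```text
the job is handed in; nothing more can be done
the job is handed in; nothing more can be done
```

The lock pin is through the wheel's hole and fully home, the gripper is clear of everything, and I handed the job in at about 20.5 s. The sign-off gave no verdict.

I turned the wheel about 109° counter-clockwise by the crank to the mark, took the pin from its holder and lowered it into the lug. It met the bore block at about 24 mm, and a rock of about 2 mm along the rim with 3 N of press let it drop in. I then lowered it until the collar lay on the lug. The wrist never read more than about 10 N of press.

Last checks:
- **Depth:** the top of the pin's grip is at 84 mm in both views, against 85 mm expected when fully home. The side view shows the collar on the lug.
- **Upright:** the pin looks upright in both views; I did not measure its tilt.
- **Wheel angle:** about 0.03 rad off the mark, worked out from where the pin stands.
- **Bystanders:** the tray, jar and screwdriver look unmoved in the final top view; I did not measure them.

The two cameras disagreed by 1–2 mm on positions, which is within their stated calibration. No check failed.

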